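Secure the motors, release the crate gate and hold it wide

ROBOT

A 6-joint arm with a two-finger parallel gripper is mounted at the origin on the work surface. World frame = base frame: x ahead of the robot, y to its left, z up, the work surface at z = 0. Lengths are in m, angles in rad, forces in N, time in s.
With the tool pointing down it reaches from about 0.325 to 0.775 m from the base axis. Payload 5.5 kg.
Tool frame: the origin (TCP) lies at the centre of the arm's flange, where the gripper is bolted on; the fingertips stand 182 mm ahead of it and the grasp point (between the pads) lies 163 mm ahead of it; z points along the fingers, y is the line along which they close (so a half turn about z gives the same grasp; the last joint's range is limited). The gripper opens to 88 mm and grips with 3 to 60 N. Pads are 20 mm wide; open, the fingers measure 115 mm over their backs; the gripper's body (75 mm by 178 mm) begins 61 mm behind the grasp point.
Start: joints at [-1.32, 0.091, 1.231, -0, 1.82, -0.057], TCP at [0.182, -0.572, 0.405] pointing down, gripper open.
Joint ranges: [-2.87, 2.87], [-0.86, 2.18], [0.17, 2.46], [-1.51, 4.65], [0.06, 2.69], [-2.65, 2.65]. Speed limits (rad/s): [2.57, 2.57, 3.01, 3.14, 3.14, 3.14].

INTERFACE

Orientations are given as a rotation vector (axis times angle).
In Python, from bench import telemetry, optics, job, spotter gives the robot as it stands.
- The arm moves only by the tool carry_out, never from a script. Its argument "plan" is a list that holds one entry, the list of rows, each a list of 5 numbers: the shift along the tool's x, y, z in cm, then the turn about the tool's z in rad, then the closure, from 0 (fully open) to 1 (shut). A call has 1 to 12 rows; each row is the pose to reach, as a shift and turn from the pose commanded when the call began, along the tool's axes at that moment; what a row does not reach only later rows make up. A row lasts 1/12 s, in which the tool goes at most 41.7 mm and 7.16 degrees, less where a joint would pass 70% of its speed; a pose out of reach is approached as far as the arm can. A call with a gripper value outside its range is refused whole. The fingers move at their own pace and stop on an object; "newtons" is the grip in N (left out, the last holds). Time passes only in rows, so rows that repeat a pose let the fingers close. It gives the time, the measured TCP pose, the force, the opening and the grip force at its end, in the units of the state.
- telemetry.sense(): the state, without advancing time (a new reading comes with each control period).
- optics.read_camera(name): name is "scene" or "top" or "wrist"; returns a dict with "color" (400x640x3 uint8, red, green, blue), "camera_matrix" (3x3 intrinsics, pixels), "R" (3x3) and "t" (3): a world point X has camera coordinates R X + t. Camera axes: x right, y down, z forward; pixel columns grow to the right and rows downward; lengths in m; the calibration is good to about 2 mm. The wrist camera is an equidistant fisheye: a pixel r from the principal point sees the ray r / f radians off the axis. A picture is of the moment at which its call begins. There is no depth.
- job.finish_job(): hands the job in; it is judged then, once.
Trained networks look in a picture, given as the dict that the camera call returned (one of the last four; its "shot" number tells which), for a name from the list of things; names that differ only in an ending like _2 or _b are one class to them, and where a whole thing is asked for, a point or a joint stands for the part that bears it (a point fixed in the world has none). Each returns a list of dicts, best first, with "p" (0 to 1); they miss things now and then, are a little off and sometimes report something else, mostly with a low value. They report only what shows in the picture. A call takes as long as a camera call.
- spotter.look_for(picture, name): "box" ([left, top, width, height] as shares, 0 to 1, of the picture: columns of its width, rows of its height, round what is visible of it).
- spotter.masks_of(picture, name): "mask" (400x640 bool, what is visible of it) and "box" ([left, top, width, height] as shares, 0 to 1, of the picture: columns of its width, rows of its height, round what is visible of it).
The state is a dict: "clock": time; "qpos": joint angles; "dq": joint speeds; "joint_torque": joint torques, N m; "tcp_pos": TCP position; "tcp_rot": TCP orientation; "force": force on the tool from outside, world axes, zero at the start; "moment": the same for the moment, N m; "finger_gap": finger opening in m; "finger_force": force on a finger pad.
Only numpy, scipy, OpenCV 4.12 (cv2) and the standard library are available. Lean on these libraries where they do the work, as an engineer would, in place of code of your own. Each camera call takes 0.05 s, during which the arm holds its last target. There are 200 camera calls.

TASK

Get the motor crate ready to be unloaded: swing the keeper bar shut over the row of motors until it clicks home past its detent, then squeeze the gate's tall catch fully in, and only after it the low catch. Then take the gate by its upright post, swing it out past its detent until it stands wide open, about square to the crate's side, and finish while still holding it there: it swings back if let go. Leave the keeper bar shut and do not disturb the other things on the table.

Things in the scene. Friction and masses are not known exactly. Their poses are not given: they have to be found in the camera images.
- crate: Grey steel crate fixed to the table, 240 (x) by 200 (y) by 90 mm high, open on top. Origin: centre of its underside; x away from the robot at yaw 0, y left. 6 mm walls; its right side is the barred gate at y = -90 mm, with a 4 mm high sill outside it to y = -151. Three upright gearmotors (25 mm thick, tops 88 mm high) stand in a row at y = +45; between them and the gate it is empty.
- keeper (a joint): Keeper bar angle, rad: 0 = shut (end stop), along crate x above the motors; grows as it swings left (clockwise seen from above) off over the left wall, to 1.5. Starts open, 0.8 to 1.3. It stays where it is left; a sprung ball detent from about 0.25 to 0.02 takes about 2 N at the knob to pass, then keeps it shut.
- keeper_knob (a point): Point on the axis of the keeper bar's upright round knob, 130 mm above the table, 125 mm from the pivot. The knob is steel, 16 mm thick, standing from the bar's top (102 mm) to 147 mm. The bar is 12 mm wide, 6 mm thick, 145 mm long.
- keeper_pivot (a point): Point on the keeper bar's vertical hinge line, 130 mm above the table. At crate x = +70, y = +45 mm. With the bar shut the knob is at crate x = -55, y = +45 mm.
- tall_catch (a joint): How far each tab of the tall catch is squeezed in, m: 0 = out (pin down, gate locked), 0.006 = fully in. Two linked dark steel tabs, one on each side of the gate, move together; 46 mm over their outer faces when out, 34 mm when in. About 5 N; stays where it is left. Squeezing lifts a drop pin out of the sill (clear at 0.004).
- tall_catch_grip (a point): Midway between the two tabs of the tall catch, 120 mm above the table, on the gate's top rail 50 mm from the hinge. Tabs 30 mm long along the gate, from 94 to 136 mm above the table; squeeze straight across the gate (crate y). The block between them is 20 mm across, its top at 130 mm; the rail below is 8 mm across, top 92 mm.
- low_catch (a joint): The same for the low catch: 0 = out, 0.006 = fully in. To be squeezed only after the tall one.
- low_catch_grip (a point): Midway between the two tabs of the low catch, 110 mm above the table, on the gate's top rail 100 mm from the hinge. Tabs 20 mm long along the gate, from 94 to 117 mm above the table, 46 mm over their outer faces; squeeze across the gate.
- gate (a joint): Gate angle, rad: 0 = shut, along crate x; grows as its near, free end swings out to crate -y (anticlockwise from above), stop at 1.5. Locked until both catches are in. A spring pushes it shut (1 N at the post when shut, 2 N wide open); a ball detent at 0.55 to 0.85 needs 4 to 5 N at the post. Let go from wide it falls back to about 0.85 or less.
- gate_post (a point): Point on the axis of the gate's upright round steel post, 130 mm above the table, 155 mm from the hinge. The post is 18 mm thick and stands from the rail to 147 mm; grip it from above. The low catch is 55 mm from it along the gate.
- gate_hinge (a point): Point on the gate's vertical hinge line, 130 mm above the table; at crate x = +100, y = -90 mm (the far end of the gate).
- screwdriver: Loose screwdriver lying on the table to the right, about 200 mm long. Leave alone.
- parts_box: Loose open white parts box, 100 by 140 by 35 mm, to the right. Origin: centre of its underside. Leave alone.
- charger: Loose black box, 90 by 120 by 40 mm, to the left. Origin: centre of its underside. Leave alone.

How it is judged:
By the outcome, as a careful person would: the job done as asked, in the order asked, and still so for the second after the job is handed in, while the arm keeps its last pose, push and grip.
It also fails if it takes over 64 s, if anything falls off the work surface, if the arm or the gripper's body presses on something with over 40 N, if the wrist force passes 120 N, or if a joint passes its speed limit or range.

## Working session

There is one attempt and no reset: what is moved stays moved. The work goes in short steps, Python scripts to look and compute and a tool call to move; the robot and the scene stay as the last step left them, time stands still between calls to the robot, and variables do not carry over. Pictures are saved under pics/ and viewed, at most 10 in all, crops included, and the job is handed in when it is done.

Besides the shell and the picture viewer there is one more tool, called after "Call:" in YAML: its name, and indented under it one key for each argument. carry_out: Moves the arm, as the interface text tells. Its arguments: {"type":"object","properties":{"plan":{"type":"array"},"newtons":{"type":"number"}},"required":["plan"]}

```bash
mkdir -p pics; ls; cat > h.py <<'E'
import numpy as np, cv2
from bench import telemetry, optics, job, spotter
from scipy.spatial.transform import Rotation as Ro
def snap(n,f=None):
    p=optics.read_camera(n)
    if f: cv2.imwrite('pics/'+f,p['color'][:,:,::-1])
    return p
def proj(p,X):
    X=np.atleast_2d(X); c=X@np.array(p['R']).T+np.array(p['t']); K=np.array(p['camera_matrix'])
    return (c[:,:2]/c[:,2:])*[K[0,0],K[1,1]]+K[:2,2]
def back(p,uv,z):
    K=np.array(p['camera_matrix']);R=np.array(p['R']);o=-R.T@np.array(p['t'])
    d=R.T@np.linalg.solve(K,[uv[0],uv[1],1]); return o+d*(z-o[2])/d[2]
E
python3 - <<'E'
from h import *
s=telemetry.sense(); print(s['clock'],s['tcp_pos'],s['tcp_rot'],s['finger_gap'])
a=snap('scene','s0.png'); b=snap('top','t0.png')
for nm,p in(('scene',a),('top',b)):
    print(nm,np.round(-np.array(p['R']).T@p['t'],3),np.round(p['camera_matrix'],1).tolist())
    for n in ['crate','keeper','keeper_knob','tall_catch','low_catch','gate','gate_post','screwdriver','parts_box','charger']:
        r=spotter.look_for(p,n)
        print(n,[(round(q['p'],2),np.round(np.array(q['box'])*[640,400,640,400]).astype(int).tolist()) for q in r[:2]])
E
```

```text
pics
0.0 [ 0.18180319 -0.57186013  0.4035167 ] [-3.10258890e+00 -4.81391253e-01  2.91543232e-04] 0.08761287254024881
scene [1.253 0.382 0.746] [[362.4, 0.0, 313.4], [0.0, 362.4, 201.3], [0.0, 0.0, 1.0]]
crate [(0.56, [247, 169, 118, 89])]
keeper [(0.91, [309, 193, 54, 28]), (0.29, [258, 167, 31, 56])]
keeper_knob [(0.59, [310, 196, 53, 20])]
tall_catch [(0.65, [258, 191, 4, 13])]
low_catch []
gate [(0.85, [254, 167, 35, 57])]
gate_post [(0.83, [259, 167, 32, 56])]
screwdriver [(0.63, [212, 145, 6, 21])]
parts_box [(0.63, [140, 174, 59, 34])]
charger [(0.65, [439, 245, 61, 50])]
top [0.431 0.029 1.505] [[425.1, 0.0, 314.7], [0.0, 425.1, 195.9], [0.0, 0.0, 1.0]]
crate [(0.63, [267, 157, 100, 78]), (0.6, [165, 184, 41, 33])]
keeper [(0.76, [266, 174, 40, 29])]
keeper_knob [(0.59, [267, 173, 41, 27]), (0.18, [428, 164, 46, 34])]
tall_catch [(0.29, [339, 166, 15, 54])]
low_catch []
gate [(0.67, [267, 176, 35, 27])]
gate_post [(0.94, [340, 168, 12, 48])]
screwdriver [(0.54, [429, 215, 30, 45])]
parts_box []
charger [(0.69, [168, 184, 40, 31])]
```

```bash
python3 - <<'E'
import cv2,numpy as np
a=cv2.imread('pics/t0.png')[130:270,240:400]; cv2.imwrite('pics/tc.png',cv2.resize(a,None,fx=4.2,fy=4.2,interpolation=cv2.INTER_CUBIC))
b=cv2.imread('pics/s0.png')[145:275,230:390]; cv2.imwrite('pics/sc.png',cv2.resize(b,None,fx=4.5,fy=4.5,interpolation=cv2.INTER_CUBIC))
E
```

```text
(no output)
```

View pics/tc.png

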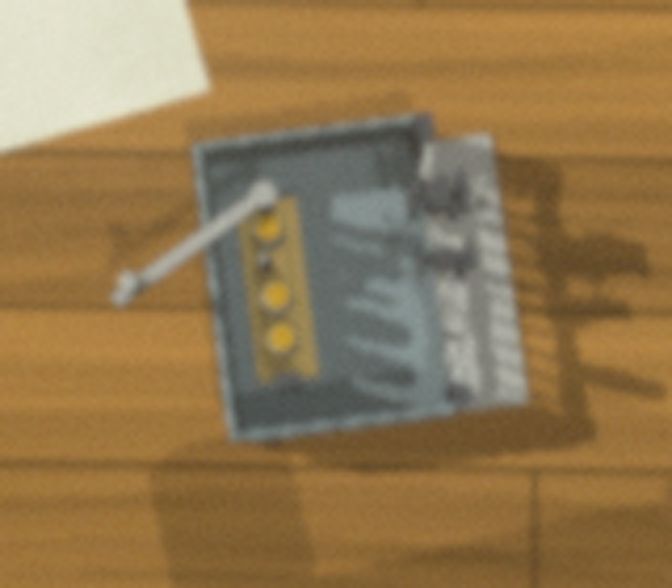

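View pics/sc.png

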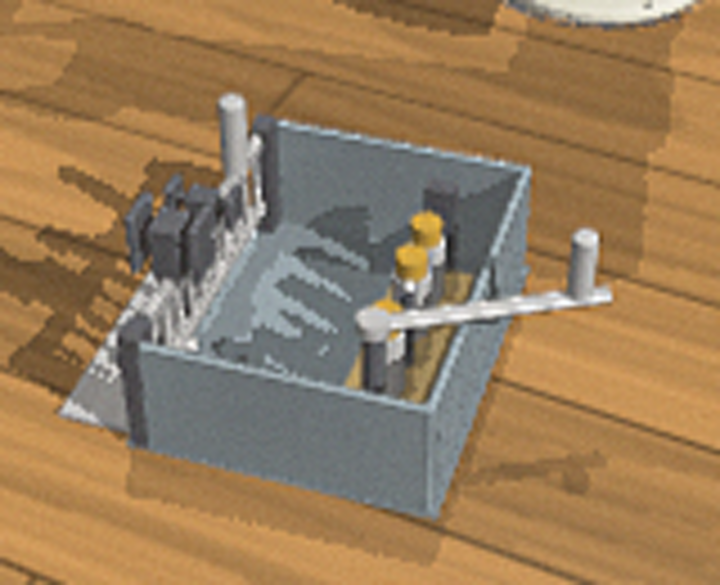

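The crate sits mid-table, slightly rotated. The keeper is swung left with its knob at top crop (125,287) and scene crop (586,237). The gate is shut with its post at scene crop (232,102), and both catches are out. Next I fit the crate pose and keeper angle to these points.

```bash
cat > fit.py <<'E'
from h import *
from scipy.optimize import least_squares
def pts(v):
    x,y,a,th=v
    L=dict(fl=(.12,.10,.09),nl=(-.12,.10,.09),nr=(-.12,-.10,.09),fr=(.12,-.10,.09),
     knob=(.07-.125*np.cos(th),.045+.125*np.sin(th),.147),piv=(.07,.045,.102),post=(-.055,-.09,.147),tall=(.05,-.09,.13))
    c,s=np.cos(a),np.sin(a)
    return {k:np.array([x+c*p[0]-s*p[1],y+s*p[0]+c*p[1],p[2]]) for k,p in L.items()}
E
python3 - <<'E'
from fit import *
a=snap('scene');b=snap('top')
sc={'fl':(432,405),'nl':(528,168),'nr':(275,120),'fr':(135,345),'knob':(586,237),'post':(232,101),'piv':(373,318)}
tc={'fl':(197,148),'nl':(232,438),'fr':(430,118),'knob':(128,285),'piv':(264,190)}
obs=[(a,k,np.array(u)/4.5+[230,145]) for k,u in sc.items()]+[(b,k,np.array(u)/4.2+[240,130]) for k,u in tc.items()]
f=lambda v:np.concatenate([proj(p,pts(v)[k])[0]-u for p,k,u in obs])
r=least_squares(f,[.45,.05,.1,1.],loss='soft_l1'); v=r.x
print(np.round(v,4)); e=f(v).reshape(-1,2)
for (p,k,u),q in zip(obs,e): print(k,np.round(q,1))
np.save('v.npy',v); print({k:np.round(q,3).tolist() for k,q in pts(v).items()})
s=telemetry.sense(); print(Ro.from_rotvec(s['tcp_rot']).as_matrix().round(3))
E
```

```text
[0.5573 0.0227 0.1454 1.0685]
fl [1.7 1. ]
nl [ 1.8 -1.4]
nr [-4.6 -2.3]
fr [-5.4 -1.9]
knob [-0.4 -1.7]
post [-0.6 -1.2]
piv [-0.2 -0.5]
fl [-2.9 -1.5]
nl [-2.2  0.4]
fr [ 0.5 -2.1]
knob [-0.4 -1.1]
piv [-0.8  0.5]
{'fl': [0.662, 0.139, 0.09], 'nl': [0.424, 0.104, 0.09], 'nr': [0.453, -0.094, 0.09], 'fr': [0.691, -0.059, 0.09], 'knob': [0.545, 0.177, 0.147], 'piv': [0.62, 0.077, 0.102], 'post': [0.516, -0.074, 0.147], 'tall': [0.62, -0.059, 0.13]}
[[ 0.953  0.303  0.   ]
 [ 0.303 -0.953 -0.   ]
 [ 0.     0.    -1.   ]]
```

```bash
python3 - <<'E'
from fit import *
a=snap('scene');b=snap('top')
sc={'fl':(432,405),'nl':(528,168),'knob':(586,237),'post':(232,101),'piv':(373,318)}
tc={'fl':(197,148),'nl':(232,438),'knob':(128,285),'piv':(264,190)}
obs=[(a,k,np.array(u)/4.5+[230,145]-.4) for k,u in sc.items()]+[(b,k,np.array(u)/4.2+[240,130]-.4) for k,u in tc.items()]
f=lambda v:np.concatenate([proj(p,pts(v)[k])[0]-u for p,k,u in obs])
r=least_squares(f,[.45,.05,.1,1.],loss='soft_l1'); v=r.x
print(np.round(v,4)); e=f(v).reshape(-1,2)
for (p,k,u),q in zip(obs,e): print(k,np.round(q,1))
np.save('v.npy',v); print({k:np.round(q,3).tolist() for k,q in pts(v).items()})
E
```

```text
[0.5583 0.0197 0.153  1.1032]
fl [1.3 1.1]
nl [ 0.9 -1.3]
knob [-0.6 -0.6]
post [-1.5 -0.8]
piv [-0.7 -0.2]
fl [-1.8 -1.2]
nl [-0.6  0.7]
knob [ 0.2 -1.7]
piv [0.3 0.7]
{'fl': [0.662, 0.137, 0.09], 'nl': [0.424, 0.1, 0.09], 'nr': [0.455, -0.097, 0.09], 'fr': [0.692, -0.061, 0.09], 'knob': [0.548, 0.177, 0.147], 'piv': [0.621, 0.075, 0.102], 'post': [0.518, -0.078, 0.147], 'tall': [0.621, -0.062, 0.13]}
```

```bash
cat >> h.py <<'E'
def wrap(a): return (a+np.pi)%(2*np.pi)-np.pi
def go(targets,show=True):
    "targets: list of (x,y,z,yaw of tool x) -> tool-frame cm & turn"
    s=telemetry.sense();R=Ro.from_rotvec(s['tcp_rot']).as_matrix();y0=np.arctan2(R[1,0],R[0,0])
    print('t %.2f'%s['clock'],'tcp',np.round(s['tcp_pos'],4),'yaw %.3f'%y0,'F',np.round(s['force'],1),'gap %.4f'%s['finger_gap'],'ff %.1f'%s['finger_force'],'q',np.round(s['qpos'],2))
    for x,y,z,w in targets:
        d=R.T@(np.array([x,y,z])-s['tcp_pos'])*100; print(np.round(d,2).tolist(),'turn %.3f'%-wrap(w-y0))
E
python3 - <<'E'
from h import *
go([(.548,.177,.404,-.4),(.548,.177,.293,-.4)])
E
```

```text
t 1.30 tcp [ 0.1818 -0.5718  0.4046] yaw 0.308 F [ 0.5 -0.3 -0.3] gap 0.0880 ff 0.0 q [-1.32  0.09  1.23 -0.    1.82 -0.06]
[57.59, -60.27, 0.06] turn 0.708
[57.59, -60.27, 11.16] turn 0.708
```

Call:
carry_out:
  plan:
    - [[57.6, -60.3, 0, 0.7, 0], [57.6, -60.3, 0, 0.7, 0], [57.6, -60.3, 0, 0.7, 0], [57.6, -60.3, 0, 0.7, 0], [57.6, -60.3, 0, 0.7, 0], [57.6, -60.3, 0, 0.7, 0], [57.6, -60.3, 0, 0.7, 0], [57.6, -60.3, 0, 0.7, 0], [57.6, -60.3, 0, 0.7, 0], [57.6, -60.3, 0, 0.7, 0], [57.6, -60.3, 0, 0.7, 0], [57.6, -60.3, 0, 0.7, 0]]
  newtons: 10

```text
clock: 2.3
tcp_pos: [0.3998, -0.1243, 0.4051]
tcp_rot: [3.081, -0.613, 0.002]
force: [0.2, -0.8, -0.0]
finger_gap: 0.0879
finger_force: 0.0
```

```bash
python3 - <<'E'
from h import *
go([(.548,.177,.404,-.4),(.548,.177,.293,-.4)])
E
```

```text
t 2.30 tcp [ 0.3998 -0.1243  0.4051] yaw -0.392 F [ 0.2 -0.8 -0. ] gap 0.0879 ff 0.0 q [-0.38 -0.4   1.67 -0.    1.87  1.58]
[2.17, -33.5, 0.11] turn 0.008
[2.15, -33.5, 11.21] turn 0.008
```

Call:
carry_out:
  plan:
    - [[2.2, -33.4, 0, 0, 0], [2.2, -33.4, 0, 0, 0], [2.2, -33.4, 0, 0, 0], [2.2, -33.4, 0, 0, 0], [2.2, -33.4, 0, 0, 0], [2.2, -33.4, 0, 0, 0], [2.2, -33.4, 0, 0, 0], [2.2, -33.4, 0, 0, 0], [2.2, -33.4, 0, 0, 0], [2.2, -33.4, 0, 0, 0]]

```text
clock: 3.13
tcp_pos: [0.5482, 0.176, 0.403]
tcp_rot: [3.081, -0.607, -0.004]
force: [-0.1, -0.7, 0.6]
finger_gap: 0.088
finger_force: 0.0
```

```bash
python3 - <<'E'
from h import *
go([(.548,.177,.404,-.4),(.548,.177,.293,-.4)])
p=snap('wrist','w1.png')
print(np.round(p['camera_matrix'],1).tolist(),np.round(p['R'],3).tolist(),np.round(p['t'],3))
E
```

```text
t 3.13 tcp [0.5482 0.176  0.403 ] yaw -0.389 F [-0.1 -0.7  0.6] gap 0.0880 ff 0.0 q [0.25 0.03 1.3  0.   1.82 2.21]
[-0.06, -0.08, -0.1] turn 0.011
[-0.03, -0.1, 11.0] turn 0.011
[[309.7, 0.0, 316.9], [0.0, 309.7, 198.2], [0.0, 0.0, 1.0]] [[-0.379, -0.926, 0.001], [-0.884, 0.362, 0.296], [-0.274, 0.111, -0.955]] [0.369 0.385 0.521]
```

View pics/w1.png

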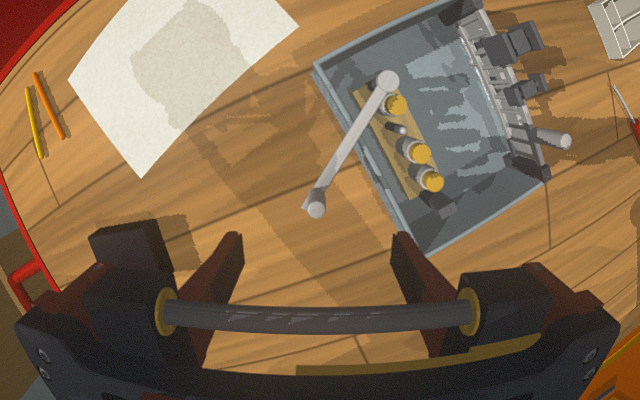

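The wrist view shows the knob top at (316,210), the pivot at (388,80), the post top at (566,142) and the left rim corners at (313,65) and (426,255). I'll refit with these through the fisheye model.

```bash
cat >> h.py <<'E'
def fproj(p,X):
    c=np.array(p['R'])@X+np.array(p['t']);K=np.array(p['camera_matrix']);rr=np.hypot(c[0],c[1])
    return K[:2,2]+K[0,0]*np.arctan2(rr,c[2])*c[:2]/rr
E
python3 - <<'E'
from fit import *
b=snap('wrist'); a=snap('scene'); c=snap('top')
sc={'knob':(586,237),'post':(232,101),'piv':(373,318)}
tc={'fl':(197,148),'nl':(232,438),'knob':(128,285),'piv':(264,190)}
w={'knob':(316,210),'piv':(388,79),'post':(566,142),'fl':(314,65),'nl':(426,255)}
obs=[(a,k,np.array(u)/4.5+[230,145]-.4,proj) for k,u in sc.items()]+[(c,k,np.array(u)/4.2+[240,130]-.4,proj) for k,u in tc.items()]+[(b,k,np.array(u),fproj) for k,u in w.items()]
f=lambda v:np.concatenate([np.ravel(g(p,pts(v)[k]))-u for p,k,u,g in obs])
r=least_squares(f,np.load('v.npy'),loss='soft_l1'); v=r.x
print(np.round(v,4)); e=f(v).reshape(-1,2)
for (p,k,u,g),q in zip(obs,e): print(k,np.round(q,1))
np.save('v.npy',v); P=pts(v); print({k:np.round(q,3).tolist() for k,q in P.items()})
x,y=P['knob'][:2]; go([(x,y,.293,-.4)])
E
```

```text
[0.5573 0.0189 0.149  1.0912]
knob [-1.  -1.2]
post [-1.5 -1.1]
piv [-0.9 -0.5]
fl [-1.5 -1. ]
nl [-0.5  1. ]
knob [ 0.7 -1.2]
piv [0.6 1. ]
knob [ 0.2 -0.8]
piv [0.5 2.3]
post [ 0.8 -1.5]
fl [-5.6  0.1]
nl [-6.6  8.2]
{'fl': [0.661, 0.136, 0.09], 'nl': [0.424, 0.1, 0.09], 'nr': [0.453, -0.098, 0.09], 'fr': [0.691, -0.062, 0.09], 'knob': [0.546, 0.175, 0.147], 'piv': [0.62, 0.074, 0.102], 'post': [0.516, -0.078, 0.147], 'tall': [0.62, -0.063, 0.13]}
t 3.33 tcp [0.5473 0.1727 0.4054] yaw -0.394 F [-0.2 -0.1  0.1] gap 0.0873 ff 0.0 q [ 0.25  0.02  1.3  -0.    1.82  2.21]
[-0.19, -0.16, 11.24] turn 0.006
```

Call:
carry_out:
  plan:
    - [[-0.2, 0, 4, 0, 0], [-0.2, 0, 8, 0, 0], [-0.2, 0, 11, 0, 0], [-0.2, 0, 11, 0, 0], [-0.2, 0, 11, 0, 0.9], [-0.2, 0, 11, 0, 0.9], [-0.2, 0, 11, 0, 0.9], [-0.2, 0, 11, 0, 0.9], [-0.2, 0, 11, 0, 0.9], [-0.2, 0, 11, 0, 0.9]]
  newtons: 8

```text
clock: 4.17
tcp_pos: [0.546, 0.1747, 0.2961]
tcp_rot: [-3.08, 0.612, -0.003]
force: [-0.0, -0.1, 0.8]
finger_gap: 0.0512
finger_force: 0.0
```

```bash
python3 - <<'E'
from fit import *
v=np.load('v.npy'); T=[]
for th,w in [(v[3],-.4),(.95,-.35),(.8,-.25),(.65,-.15),(.5,-.05),(.35,.05),(.2,.15),(.1,.15),(0,.15),(-.03,.15)]:
    k=pts([*v[:3],th])['knob']; T.append((k[0],k[1],.294,w))
go(T)
E
```

```text
t 4.17 tcp [0.546  0.1747 0.2961] yaw -0.392 F [-0.  -0.1  0.8] gap 0.0512 ff 0.0 q [0.25 0.02 1.49 0.   1.62 2.21]
[0.02, -0.03, 0.21] turn 0.008
[-0.8, 1.54, 0.2] turn -0.042
[-1.41, 3.3, 0.2] turn -0.142
[-1.75, 5.15, 0.2] turn -0.242
[-1.82, 7.02, 0.19] turn -0.342
[-1.6, 8.88, 0.19] turn -0.442
[-1.11, 10.69, 0.19] turn -0.542
[-0.63, 11.84, 0.19] turn -0.542
[-0.04, 12.94, 0.19] turn -0.542
[0.16, 13.26, 0.19] turn -0.542
```

Call:
carry_out:
  plan:
    - [[0, 0, 0.2, 0, 0.95], [0, 0, 0.2, 0, 0.95], [0, 0, 0.2, 0, 0.95], [0, 0, 0.2, 0, 0.95], [0, 0, 0.2, 0, 0.95], [0, 0, 0.2, 0, 0.95], [0, 0, 0.2, 0, 0.95], [0, 0, 0.2, 0, 0.95]]

```text
clock: 4.83
tcp_pos: [0.5458, 0.1748, 0.2926]
tcp_rot: [-3.081, 0.612, 0.0]
force: [-0.1, 0.9, -0.7]
finger_gap: 0.0158
finger_force: 8.0
```

```bash
python3 - <<'E'
from fit import *
go([])
E
```

```text
t 4.83 tcp [0.5458 0.1748 0.2926] yaw -0.392 F [-0.1  0.9 -0.7] gap 0.0158 ff 8.0 q [0.25 0.03 1.5  0.   1.62 2.21]
```

Gripped, gap 15.8 mm on the 16 mm knob. Now the arc, stopping short of the detent.

Call:
carry_out:
  plan:
    - [[-0.4, 0.8, 0, 0, 0.95], [-0.8, 1.55, 0, -0.04, 0.95], [-1.1, 2.4, 0, -0.09, 0.95], [-1.4, 3.3, 0, -0.14, 0.95], [-1.6, 4.2, 0, -0.19, 0.95], [-1.75, 5.15, 0, -0.24, 0.95], [-1.8, 6.1, 0, -0.29, 0.95], [-1.8, 7.0, 0, -0.34, 0.95], [-1.75, 7.9, 0, -0.39, 0.95], [-1.6, 8.9, 0, -0.44, 0.95], [-1.6, 8.9, 0, -0.44, 0.95]]
  newtons: 12

```text
clock: 5.75
tcp_pos: [0.4966, 0.0971, 0.2926]
tcp_rot: [3.14, 0.075, 0.001]
force: [1.9, 0.0, -2.2]
finger_gap: 0.0155
finger_force: 12.0
```

```bash
python3 - <<'E'
from fit import *
v=np.load('v.npy'); T=[]
for th,w in [(.35,.05),(.28,.1),(.2,.15),(.1,.15),(0,.15),(-.03,.15)]:
    k=pts([*v[:3],th])['knob']; T.append((k[0],k[1],.294,w))
go(T)
E
```

```text
t 5.75 tcp [0.4966 0.0971 0.2926] yaw 0.048 F [ 1.9  0.  -2.2] gap 0.0155 ff 12.0 q [ 0.13 -0.16  1.67 -0.    1.63  1.65]
[0.08, -0.17, -0.14] turn -0.002
[-0.1, 0.69, -0.14] turn -0.052
[-0.24, 1.68, -0.14] turn -0.102
[-0.3, 2.93, -0.14] turn -0.102
[-0.24, 4.17, -0.14] turn -0.102
[-0.2, 4.55, -0.14] turn -0.102
```

Call:
carry_out:
  plan:
    - [[-0.1, 0.7, 0, -0.05, 0.95], [-0.2, 1.3, 0, -0.1, 0.95], [-0.25, 2.0, 0, -0.1, 0.95], [-0.3, 2.7, 0, -0.1, 0.95], [-0.3, 3.4, 0, -0.1, 0.95], [-0.25, 4.0, 0, -0.1, 0.95], [-0.25, 4.3, 0, -0.1, 0.95], [-0.25, 4.3, 0, -0.1, 0.95]]
  newtons: 15

```text
clock: 6.42
tcp_pos: [0.4961, 0.0571, 0.2925]
tcp_rot: [-3.126, -0.233, 0.003]
force: [-5.8, 15.1, 1.4]
finger_gap: 0.0158
finger_force: 15.0
```

```bash
python3 - <<'E'
from fit import *
v=np.load('v.npy'); T=[]
for th,w in [(0,.15),(-.03,.15)]:
    k=pts([*v[:3],th])['knob']; T.append((k[0],k[1],.294,w))
go(T)
E
```

```text
t 6.42 tcp [0.4961 0.0571 0.2925] yaw 0.149 F [-5.8 15.1  1.4] gap 0.0158 ff 15.0 q [ 0.04 -0.17  1.69  0.01  1.63  1.47]
[-0.02, 0.19, -0.15] turn -0.001
[-0.01, 0.56, -0.15] turn -0.001
```

At the end stop (15 N). Next I release, rise, and look.

Call:
carry_out:
  plan:
    - [[0, -0.2, 0, 0, 0.95], [0, -0.2, 0, 0, 0.5], [0, -0.2, 0, 0, 0.3], [0, -0.2, 0, 0, 0.3], [0, -0.2, 0, 0, 0.3], [0, -0.2, 0, 0, 0.3], [0, -0.2, -4, 0, 0.1], [0, 0.2, -7, 0, 0], [0, 4, -7, 0, 0], [0, 7, -7, 0, 0], [0, 7, -7, 0, 0]]

```text
clock: 7.33
tcp_pos: [0.5073, -0.0175, 0.3634]
tcp_rot: [3.131, 0.225, 0.002]
force: [-1.7, 0.5, -0.6]
finger_gap: 0.0791
finger_force: 0.0
```

```bash
python3 - <<'E'
from h import *
go([]); p=snap('wrist','w2.png')
E
```

```text
t 7.33 tcp [ 0.5073 -0.0175  0.3634] yaw 0.144 F [-1.7  0.5 -0.6] gap 0.0791 ff 0.0 q [-0.1  -0.16  1.55 -0.    1.75  1.33]
```

View pics/w2.png

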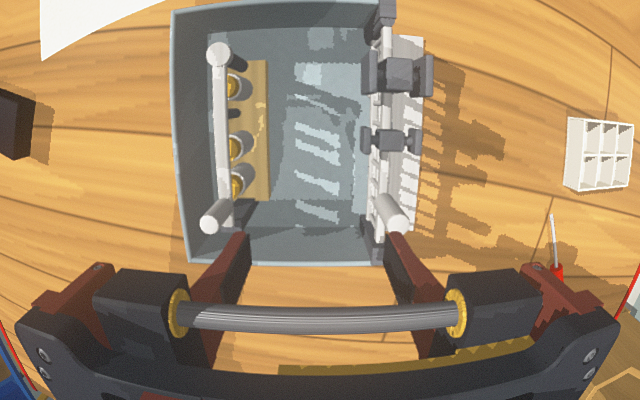

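The keeper lies parallel to the crate over the motors. Knob top is at (209,225), pivot (218,55), post top (402,224), tall block (400,75) and low block (392,140). I'll refit with these.

```bash
python3 - <<'E'
from fit import *
b=snap('wrist')
w={'knob':(209,225),'piv':(218,53),'post':(401,225),'tall':(400,73)}
f=lambda v:np.concatenate([fproj(b,pts(v)[k])-u for k,u in w.items()])
v0=np.load('v.npy');v0[3]=0
print(f(v0).round(1)); v=least_squares(f,v0).x; print(v.round(4),f(v).round(1))
# blend with contact reading: knob shut at tcp
print('knob pred old',pts(v0)['knob'],'new',pts(v)['knob'])
for q in(v0,v): print({k:np.round(pts(q)[k],4).tolist() for k in('post','tall')})
E
```

```text
[5.8 1.5 5.7 1.7 4.7 0.9 6.4 1.1]
[0.5577 0.0233 0.1484 0.    ] [-0.   0.   0.6  0.9 -1.  -0.3  0.6 -0.7]
knob pred old [0.49618975 0.05527825 0.147     ] new [0.49660073 0.05969899 0.147     ]
{'post': [0.5162, -0.0782, 0.147], 'tall': [0.6201, -0.0626, 0.13]}
{'post': [0.5166, -0.0738, 0.147], 'tall': [0.6204, -0.0583, 0.13]}
```

```bash
python3 - <<'E'
from fit import *
v=np.array([.5575,.0213,.1486,0]); np.save('v.npy',v)
go([(.6202,-.0603,.355,.1486),(.6202,-.0603,.283,.1486)])
E
```

```text
t 7.43 tcp [ 0.5069 -0.0147  0.3625] yaw 0.145 F [ 0.1 -0.7  0.1] gap 0.0859 ff 0.0 q [-0.1  -0.16  1.55  0.    1.75  1.33]
[10.55, 6.15, 0.75] turn -0.003
[10.55, 6.15, 7.95] turn -0.003
```

Call:
carry_out:
  plan:
    - [[3.5, 2, 0.3, 0, 0], [7, 4, 0.7, 0, 0], [10.5, 6.1, 0.7, 0, 0], [10.5, 6.1, 0.7, 0, 0], [10.5, 6.1, 0.7, 0, 0], [10.5, 6.1, 0.7, 0, 0]]

```text
clock: 7.93
tcp_pos: [0.6196, -0.0577, 0.355]
tcp_rot: [-3.132, -0.233, 0.002]
force: [-0.6, -0.0, 1.2]
finger_gap: 0.0881
finger_force: 0.0
```

```bash
python3 - <<'E'
from h import *
go([]); p=snap('wrist','w3.png'); 
for i in range(3): go([(.6202,-.0603,.283,.1486)]); snap('top')
E
```

```text
t 7.93 tcp [ 0.6196 -0.0577  0.355 ] yaw 0.149 F [-0.6 -0.   1.2] gap 0.0881 ff 0.0 q [-0.15  0.15  1.26  0.    1.74  1.27]
t 7.98 tcp [ 0.6191 -0.0576  0.3564] yaw 0.149 F [ 0.5 -0.5  0.3] gap 0.0879 ff 0.0 q [-0.15  0.15  1.26  0.    1.74  1.27]
[0.07, 0.29, 7.34] turn 0.000
t 8.03 tcp [ 0.6188 -0.0576  0.3572] yaw 0.149 F [-0.2  0.5 -0.6] gap 0.0877 ff 0.0 q [-0.15  0.14  1.26  0.    1.74  1.27]
[0.09, 0.29, 7.42] turn 0.000
t 8.08 tcp [ 0.6186 -0.0576  0.3576] yaw 0.149 F [ 0.3  0.1 -0. ] gap 0.0879 ff 0.0 q [-0.15  0.14  1.26  0.    1.74  1.27]
[0.09, 0.28, 7.46] turn 0.000
```

View pics/w3.png

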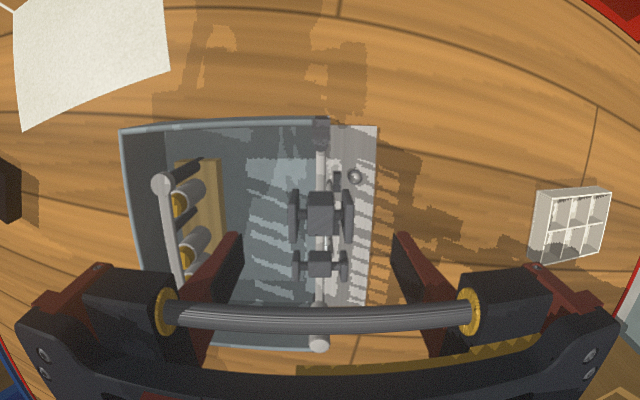

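Tall catch tabs at columns 293 and 347 (centre 320), against a finger midline of about 318. That calls for a +0.25 cm tool-y shift. The keeper is still shut.

Call:
carry_out:
  plan:
    - [[0.1, 0.25, 3.5, 0, 0], [0.1, 0.25, 7.0, 0, 0.2], [0.1, 0.25, 7.2, 0, 0.4], [0.1, 0.25, 7.2, 0, 0.45], [0.1, 0.25, 7.2, 0, 0.7], [0.1, 0.25, 7.2, 0, 0.7], [0.1, 0.25, 7.2, 0, 0.7], [0.1, 0.25, 7.2, 0, 0.7], [0.1, 0.25, 7.2, 0, 0.7], [0.1, 0.25, 7.2, 0, 0.7], [0.1, 0.25, 7.2, 0, 0.7]]
  newtons: 20

```text
clock: 9.05
tcp_pos: [0.6214, -0.0604, 0.2863]
tcp_rot: [-3.132, -0.233, -0.006]
force: [-1.5, 2.8, 6.8]
finger_gap: 0.032
finger_force: 20.0
```

```bash
python3 - <<'E'
from h import *
go([(.5708,-.0677,.273,.1486)])
E
```

```text
t 9.05 tcp [ 0.6214 -0.0604  0.2863] yaw 0.148 F [-1.5  2.8  6.8] gap 0.0320 ff 20.0 q [-0.15  0.16  1.36  0.    1.61  1.27]
[-5.11, -0.03, 1.32] turn -0.000
```

Tall catch closed with 20 N and stopped at about 34 mm. Next is the low catch.

Call:
carry_out:
  plan:
    - [[0, 0, 0, 0, 0.2], [0, 0, 0, 0, 0.2], [0, 0, 0, 0, 0.2], [0, 0, 0, 0, 0.2], [0, 0, -4, 0, 0.1], [0, 0, -5.5, 0, 0.1], [-2.5, 0, -5.5, 0, 0.1], [-5.05, 0, -5.5, 0, 0.1], [-5.05, 0, -5.5, 0, 0.1], [-5.05, 0, -5.5, 0, 0.1]]

```text
clock: 9.88
tcp_pos: [0.5706, -0.0686, 0.3386]
tcp_rot: [3.133, 0.231, 0.0]
force: [0.7, -0.2, 0.4]
finger_gap: 0.0788
finger_force: 0.0
```

```bash
python3 - <<'E'
from h import *
for i in range(2): go([(.5708,-.0677,.273,.1486)]);p=snap('wrist','w4.png')
a=cv2.imread('pics/w4.png')[60:320,200:460];cv2.imwrite('pics/w4c.png',cv2.resize(a,None,fx=2.2,fy=2.2))
E
```

```text
t 9.88 tcp [ 0.5706 -0.0686  0.3386] yaw 0.147 F [ 0.7 -0.2  0.4] gap 0.0788 ff 0.0 q [-0.18  0.02  1.42 -0.    1.7   1.24]
[0.03, -0.09, 6.56] turn -0.002
t 9.93 tcp [ 0.5712 -0.0685  0.3387] yaw 0.147 F [ 0.  -0.7  0.4] gap 0.0793 ff 0.0 q [-0.18  0.02  1.42  0.    1.7   1.24]
[-0.03, -0.09, 6.57] turn -0.001
```

View pics/w4c.png

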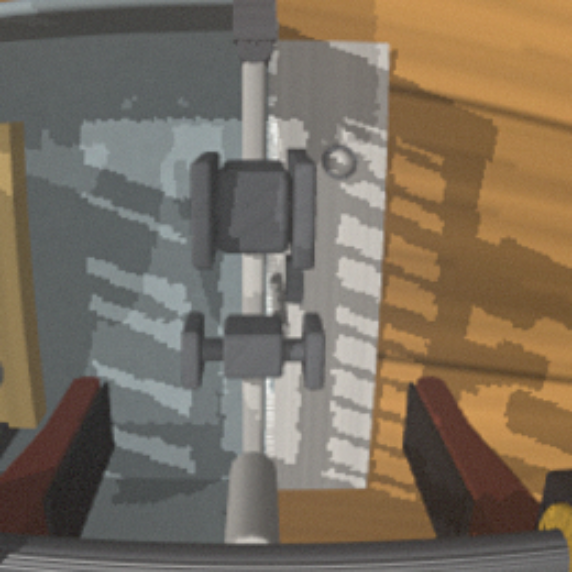

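The tall catch tabs now sit against the block (fully in), and the low catch is still out and centred at column 315.

Call:
carry_out:
  plan:
    - [[0, -0.05, 3.5, 0, 0.2], [0, -0.05, 6.4, 0, 0.3], [0, -0.05, 6.4, 0, 0.4], [0, -0.05, 6.4, 0, 0.45], [0, -0.05, 6.4, 0, 0.7], [0, -0.05, 6.4, 0, 0.7], [0, -0.05, 6.4, 0, 0.7], [0, -0.05, 6.4, 0, 0.7], [0, -0.05, 6.4, 0, 0.7], [0, -0.05, 6.4, 0, 0.7], [0, -0.05, 6.4, 0, 0.7]]
  newtons: 20

```text
clock: 10.9
tcp_pos: [0.5715, -0.0678, 0.2768]
tcp_rot: [3.132, 0.232, 0.006]
force: [1.0, 1.1, 6.4]
finger_gap: 0.0325
finger_force: 20.0
```

```bash
python3 - <<'E'
from fit import *
P=pts(np.load('v.npy'))['post']; print(P)
go([(P[0],P[1],.340,.1486),(P[0],P[1],.293,.1486)])
E
```

```text
[ 0.51643097 -0.07585109  0.147     ]
t 10.90 tcp [ 0.5715 -0.0678  0.2768] yaw 0.148 F [1.  1.1 6.4] gap 0.0325 ff 20.0 q [-0.18  0.04  1.51  0.    1.59  1.25]
[-5.54, -0.01, -6.34] turn -0.001
[-5.56, -0.01, -1.64] turn -0.001
```

Call:
carry_out:
  plan:
    - [[0, 0, 0, 0, 0.2], [0, 0, 0, 0, 0.2], [0, 0, 0, 0, 0.2], [0, 0, 0, 0, 0.2], [0, 0, -4, 0, 0.1], [0, 0, -7.5, 0, 0.1], [-2.7, 0, -7.5, 0, 0.1], [-5.5, 0, -7.5, 0, 0.1], [-5.5, 0, -7.5, 0, 0.1], [-5.5, 0, -7.5, 0, 0.1]]

```text
clock: 11.73
tcp_pos: [0.5159, -0.0762, 0.3496]
tcp_rot: [3.133, 0.231, 0.0]
force: [0.4, -0.2, 0.4]
finger_gap: 0.0789
finger_force: 0.0
```

```bash
python3 - <<'E'
from fit import *
P=pts(np.load('v.npy'))['post']
for i in range(2): go([(P[0],P[1],.293,.1486)]);p=snap('wrist','w5.png')
a=cv2.imread('pics/w5.png')[20:320,190:450];cv2.imwrite('pics/w5c.png',cv2.resize(a,None,fx=1.9,fy=1.9))
E
```

```text
t 11.73 tcp [ 0.5159 -0.0762  0.3496] yaw 0.147 F [ 0.4 -0.2  0.4] gap 0.0789 ff 0.0 q [-0.21 -0.12  1.54 -0.    1.72  1.21]
[0.05, -0.03, 5.66] turn -0.002
t 11.78 tcp [ 0.5166 -0.0761  0.3495] yaw 0.147 F [ 0.2  0.9 -0.6] gap 0.0792 ff 0.0 q [-0.21 -0.12  1.54  0.    1.72  1.21]
[-0.01, -0.03, 5.65] turn -0.001
```

View pics/w5c.png

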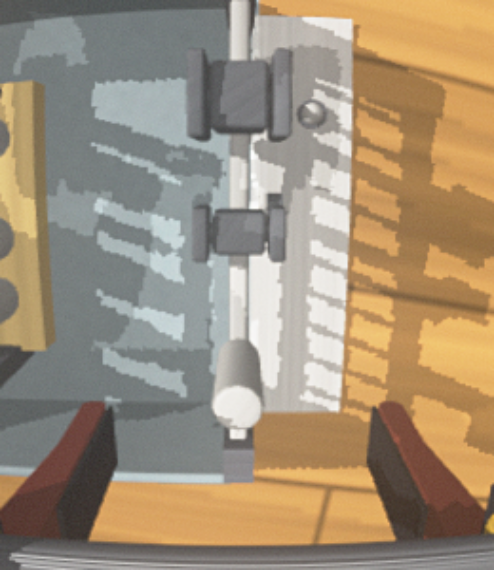

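Both catches are in. The post top at crop (237,405) is centred between the fingers, so I grip the post.

Call:
carry_out:
  plan:
    - [[0, 0, 3.5, 0, 0.3], [0, 0, 5.6, 0, 0.4], [0, 0, 5.6, 0, 0.6], [0, 0, 5.6, 0, 0.95], [0, 0, 5.6, 0, 0.95], [0, 0, 5.6, 0, 0.95], [0, 0, 5.6, 0, 0.95], [0, 0, 5.6, 0, 0.95], [0, 0, 5.6, 0, 0.95], [0, 0, 5.6, 0, 0.95], [0, 0, 5.6, 0, 0.95], [0, 0, 5.6, 0, 0.95]]
  newtons: 30

```text
clock: 12.83
tcp_pos: [0.5167, -0.076, 0.2943]
tcp_rot: [3.133, 0.232, 0.002]
force: [0.3, 0.6, 4.2]
finger_gap: 0.0175
finger_force: 30.0
```

```bash
cat > arc.py <<'E'
import sys
from fit import *
x,y,a,_=np.load('v.npy'); c,s=np.cos(a),np.sin(a)
def P(g,w):
    p=(.1-.155*np.cos(g),-.09-.155*np.sin(g)); return (x+c*p[0]-s*p[1],y+s*p[0]+c*p[1],.294,w)
A=[float(t) for t in sys.argv[1:]]
st=telemetry.sense(); d=np.array(st['tcp_pos'][:2])-[x,y]; h=np.array([c*d[0]+s*d[1],-s*d[0]+c*d[1]])-[.1,-.09]
print('gate now %.3f r %.4f'%(np.arctan2(-h[1],-h[0]),np.hypot(*h)))
go([P(g,a+g) for g in A])
E
python3 arc.py 0 .1 .2 .3 .4 .5 .6
```

```text
gate now 0.001 r 0.1547
t 12.83 tcp [ 0.5167 -0.076   0.2943] yaw 0.148 F [0.3 0.6 4.2] gap 0.0175 ff 30.0 q [-0.21 -0.11  1.63  0.    1.63  1.21]
[-0.03, -0.02, 0.03] turn -0.001
[0.05, 1.53, 0.03] turn -0.101
[0.28, 3.06, 0.03] turn -0.201
[0.67, 4.56, 0.03] turn -0.301
[1.2, 6.02, 0.04] turn -0.401
[1.88, 7.41, 0.04] turn -0.501
[2.69, 8.73, 0.04] turn -0.601
```

Call:
carry_out:
  plan:
    - [[0, 0.75, 0, -0.05, 0.95], [0.05, 1.5, 0, -0.1, 0.95], [0.15, 2.3, 0, -0.15, 0.95], [0.3, 3.05, 0, -0.2, 0.95], [0.45, 3.8, 0, -0.25, 0.95], [0.7, 4.55, 0, -0.3, 0.95], [0.95, 5.3, 0, -0.35, 0.95], [1.2, 6.0, 0, -0.4, 0.95], [1.55, 6.7, 0, -0.45, 0.95], [1.9, 7.4, 0, -0.5, 0.95], [1.9, 7.4, 0, -0.5, 0.95]]
  newtons: 40

```text
clock: 13.75
tcp_pos: [0.5469, -0.147, 0.2943]
tcp_rot: [2.977, 1.002, 0.002]
force: [0.1, 1.1, 5.1]
finger_gap: 0.0172
finger_force: 40.0
```

```bash
python3 arc.py .5 .6 .7 .8 .9 1.0
```

```text
gate now 0.505 r 0.1547
t 13.75 tcp [ 0.5469 -0.147   0.2943] yaw 0.649 F [0.1 1.1 5.1] gap 0.0172 ff 40.0 q [-0.32  0.01  1.51  0.    1.62  0.6 ]
[-0.03, -0.08, 0.03] turn 0.001
[0.05, 1.47, 0.03] turn -0.099
[0.28, 3.0, 0.03] turn -0.199
[0.66, 4.5, 0.04] turn -0.299
[1.19, 5.96, 0.04] turn -0.399
[1.87, 7.35, 0.04] turn -0.499
```

The gate is following (0.505 rad). Next comes the detent, using the same pattern.

Call:
carry_out:
  plan:
    - [[0, 0.75, 0, -0.05, 0.95], [0.05, 1.5, 0, -0.1, 0.95], [0.15, 2.3, 0, -0.15, 0.95], [0.3, 3.05, 0, -0.2, 0.95], [0.45, 3.8, 0, -0.25, 0.95], [0.7, 4.55, 0, -0.3, 0.95], [0.95, 5.3, 0, -0.35, 0.95], [1.2, 6.0, 0, -0.4, 0.95], [1.55, 6.7, 0, -0.45, 0.95], [1.9, 7.4, 0, -0.5, 0.95], [1.9, 7.4, 0, -0.5, 0.95]]

```text
clock: 14.67
tcp_pos: [0.6067, -0.1939, 0.2943]
tcp_rot: [2.637, 1.706, 0.001]
force: [-0.4, 2.1, 5.4]
finger_gap: 0.0175
finger_force: 40.0
```

```bash
python3 arc.py 1.0 1.1 1.2 1.3 1.4 1.48
```

```text
gate now 1.002 r 0.1545
t 14.67 tcp [ 0.6067 -0.1939  0.2943] yaw 1.149 F [-0.4  2.1  5.4] gap 0.0175 ff 40.0 q [-0.36  0.2   1.31  0.    1.63  0.06]
[-0.05, -0.03, 0.03] turn 0.000
[0.02, 1.52, 0.03] turn -0.100
[0.26, 3.05, 0.03] turn -0.200
[0.64, 4.55, 0.03] turn -0.300
[1.17, 6.0, 0.04] turn -0.400
[1.7, 7.13, 0.04] turn -0.480
```

Call:
carry_out:
  plan:
    - [[0, 0.75, 0, -0.05, 0.95], [0.05, 1.5, 0, -0.1, 0.95], [0.15, 2.3, 0, -0.15, 0.95], [0.3, 3.05, 0, -0.2, 0.95], [0.45, 3.8, 0, -0.25, 0.95], [0.7, 4.55, 0, -0.3, 0.95], [0.95, 5.3, 0, -0.35, 0.95], [1.2, 6.0, 0, -0.4, 0.95], [1.5, 6.65, 0, -0.45, 0.95], [1.75, 7.15, 0, -0.48, 0.95], [1.75, 7.15, 0, -0.48, 0.95], [1.75, 7.15, 0, -0.48, 0.95]]

```text
clock: 15.67
tcp_pos: [0.6785, -0.2071, 0.2943]
tcp_rot: [2.159, 2.282, -0.001]
force: [-1.3, 0.9, 5.4]
finger_gap: 0.0173
finger_force: 40.0
```

```bash
python3 arc.py 1.48; python3 - <<'E'
from h import *
snap('wrist','w6.png')
snap('scene','s6.png'); snap('top','t6.png')
a=cv2.imread('pics/s6.png')[110:310,160:400]
b=cv2.imread('pics/w6.png'); 
cv2.imwrite('pics/m6.png',np.hstack([cv2.resize(a,(480,400)),cv2.resize(b[:,160:480],(320,400))]))
E
```

```text
gate now 1.479 r 0.1544
t 15.67 tcp [ 0.6785 -0.2071  0.2943] yaw 1.626 F [-1.3  0.9  5.4] gap 0.0173 ff 40.0 q [-0.34  0.39  1.07 -0.    1.67 -0.4 ]
[-0.06, 0.02, 0.03] turn -0.003
```

View pics/m6.png

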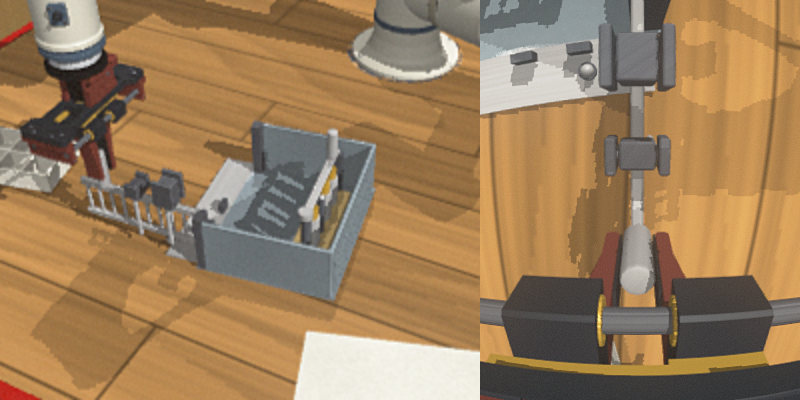

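The gate stands about square to the crate (around 1.48 rad) with the post held. Both catches are in and the keeper is shut over the motors.

```bash
python3 -c "
from bench import job
print(job.finish_job())"
```

```text
the job is handed in; nothing more can be done
None
```

The job is handed in: the keeper bar is shut, the tall catch then the low catch are fully in, and the gate is held wide open by its post at about 1.48 rad.

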